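# Tare the scale, weigh the lemon, hold the reading

## Task

Weigh the lemon in the bowl that stands on the kitchen scale: first press the round blue tare key with the fingertips to zero the scale with the bowl empty, then lay the lemon in the bowl without letting it drop, and last press the round orange key to hold the reading. The keys are flat and hardly move: each needs a firm press of about 8 N kept up for half a second, never a hard blow, and only at its own turn. At the end let go of everything, leave the bowl where it stands on the scale, and do not disturb the onion, the garlic or the spice jar.

Things in the scene. Friction and masses are not known exactly. Their poses are not given: they have to be found in the camera images.
- scale: White kitchen scale, fixed, 280 (x) x 200 (y) mm, body top 22 mm high. Origin: centre of underside; x points away from the robot, y left. Round steel platform, 170 mm across, top 32 mm high, centred at x +45 mm; black key strip on the robot's side at x -103 mm: display in the middle, a key at y +60 and one at y -60 mm.
- tare_key: The BLUE key (tare: zeroes the scale). Round pad 40 mm across in a grey collar on the scale's black strip, left or right of the display (varies). Origin: on its axis, at world z 0.022; the pad's flat top is 6 mm above the origin. It gives only 1.5 mm: yields from about 4 N, fully down at about 8 N. Answers to fingertips pressing over 5 N for 0.3 s unbroken; over 35 N damages it.
- hold_key: The ORANGE key (holds the reading). Round pad 40 mm across in a grey collar on the scale's black strip, left or right of the display (varies). Origin: on its axis, at world z 0.022; the pad's flat top is 6 mm above the origin. It gives only 1.5 mm: yields from about 4 N, fully down at about 8 N. Answers to fingertips pressing over 5 N for 0.3 s unbroken; over 35 N damages it.
- bowl: Open shallow fruit bowl, white inside, green gingham outside, 202 mm across the rim, 63 mm high, loose, standing on the scale's platform near its centre. Origin: centre of its underside; z up. The inner floor is 8 mm above the origin, flat for about 40 mm from the axis, then the wall slopes out to the rim.
- lemon: Yellow lemon, loose, 76 mm long (x), 56 mm wide (y), 55 mm high (z), lying on the chopping board. Origin: centre of its underside at the start; x runs along its length. About 0.11 kg.
- lemon_center (a point): Centre of the lemon (27.5 mm above lemon's origin along its z); same axes as the lemon.
- board: Wooden chopping board, fixed, 230 mm (x) by 340 mm (y), 20 mm thick. Origin: centre of its underside; the onion and the garlic also lie on it, toward its left (+y) end.
- onion: Red onion, loose, 64x67x71 mm, on the board; bystander. Origin: centre of its underside.
- garlic: Garlic bulb, loose, 60x57x58 mm, on the board; bystander. Origin: centre of its underside.
- spice: Spice jar with a red cap, loose, 45 mm across, 106 mm high, on the worktop right of the scale; bystander. Origin: centre of its underside.
Not all that is in view belongs to the job. Of the things shaped like the lemon, the yellow one is meant. There is more than one size of the bowl; the job needs the larger.

How it is judged (in metres and radians):
On the way, in this order (a step that is already met when the one before it is completed fails the run):
1. the blue tare key is pressed with the fingertips with more than 5 N for 0.3 s while the bowl is empty (contact force between the fingers and tare_key above 5 N and not (horizontal distance between lemon_center and bowl below 0.065 m and z of lemon_center in the frame of bowl between 0.01 and 0.06 m)), for 0.3 s.
2. the lemon lies in the bowl, let go and at rest (horizontal distance between lemon_center and bowl below 0.065 m and z of lemon_center in the frame of bowl between 0.01 and 0.06 m and contact force between the fingers and lemon below 0.1 N and linear speed of lemon below 0.05 m/s), for 0.2 s.
3. the orange key is pressed with the fingertips with more than 5 N for 0.3 s with the lemon lying in the bowl (all of step 2 and contact force between the fingers and hold_key above 5 N), for 0.3 s.
At the end, for the whole second after the job is handed in: The lemon lies at rest in the bowl (its centre within 65 mm of the bowl's axis and 10 to 60 mm above the bowl's underside), let go; the bowl stands upright (within 0.1 rad) and at rest on the scale within 30 mm of where it was; nothing touches either key (all of step 2 and distance of bowl from where it was at the start of the episode below 0.03 m and angle between bowl's own z axis and vertical below 0.1 rad and linear speed of bowl below 0.02 m/s and contact force between anything else and tare_key below 0.3 N and contact force between anything else and hold_key below 0.3 N).
It fails at once if a key is struck or pressed with more than 35 N (contact force between anything else and tare_key above 35 N or contact force between anything else and hold_key above 35 N).
It fails at once if a key is pressed (over 4 N) out of turn: the orange key before the lemon is in the bowl, or the blue key with the lemon in the bowl ((contact force between anything else and hold_key above 4 N and not (horizontal distance between lemon_center and bowl below 0.065 m and z of lemon_center in the frame of bowl between 0.01 and 0.06 m)) or (contact force between anything else and tare_key above 4 N and (horizontal distance between lemon_center and bowl below 0.065 m and z of lemon_center in the frame of bowl between 0.01 and 0.06 m))).
It fails at once if the lemon is dropped or thrown (faster than 0.9 m/s out of the fingers) (linear speed of lemon above 0.9 m/s and contact force between the fingers and lemon below 0.1 N).
It fails at once if the bowl is shifted more than 30 mm or tipped more than 0.35 rad (distance of bowl from where it was at the start of the episode above 0.03 m or angle between bowl's own z axis and vertical above 0.35 rad).
It fails at once if the onion, the garlic or the spice jar is moved more than 30 mm (distance of any of onion, garlic, spice from where it was at the start of the episode above 0.03 m).
It also fails if it takes over 64 s, if anything falls off the work surface, if the arm or the gripper's body presses on something with over 40 N, if the wrist force passes 120 N, or if a joint passes its speed limit or range.

## Robot

A 6-joint arm with a two-finger parallel gripper is mounted at the origin on a cart in front of the work surface, level with it; the furniture and walls round the work are solid. World frame = base frame: x ahead of the robot, y to its left, z up, the work surface at z = 0. Lengths are in m, angles in degrees, forces in N, time in s.
With the tool pointing down it reaches from about 0.375 to 0.825 m from the base axis. Payload 5.5 kg.
Tool frame: the origin (TCP) lies on the centre line of the jaws, within the pads' length; the fingertips stand 14 mm ahead of it and the grasp point (between the pads) lies 5 mm behind it; z points along the fingers, y is the line along which they close (so a half turn about z gives the same grasp; the last joint's range is limited). The gripper opens to 85 mm and grips with 20 to 120 N. Pads are 22 mm wide; open, the fingers measure 114 mm over their backs; the gripper's body (76 mm by 85 mm) begins 54 mm behind the grasp point. The pads swing forward as they close: fully open they stand 13 mm farther back than shut.
Start: joints at [-75.459, 17.962, -2.699, 69.339, 0, 90], TCP at [0.151, -0.581, 0.245] pointing down, gripper open.
Joint ranges: [-152.73, 152.73], [-39.44, 99.34], [-58.76, 71.6], [-118.89, 123.64], [-81.53, 83.1], [-180, 180]. Speed limits (degrees/s): [136.94, 136.94, 172.46, 180, 180, 180].

## Interface

Orientations are given as a 3x3 rotation matrix whose columns are the frame's x, y, z axes.
In Python, from station import robot gives the robot as it stands.
- The arm moves only by the tool move_arm, never from a script. Its argument "moves" is a list that holds one entry, the list of rows, each a list of 5 numbers: the shift along the world's x, y, z as a fraction of full scale, then the turn about the world's z as a fraction of full scale, then the opening, from -1 (shut) to 1 (fully open). In form: [[[tx, ty, tz, roll, hand], ...]]. A call has 1 to 12 rows; each row shifts and turns the commanded pose from where the row before left it; what a row does not reach is not made up. Full scale, the value 1, is 0.02 m for a shift and 0.12 rad for a turn. A row lasts 1/12 s, in which the tool goes at most 41.7 mm and 7.16 degrees, less where a joint would pass 70% of its speed; a pose out of reach is approached as far as the arm can. A call with a number of a shift or a turn outside -1 to 1 is refused whole. A call with a gripper value outside its range is refused whole. The fingers move at their own pace and stop on an object; "grip_force" is the grip in N (left out, the last holds). Time passes only in rows, so rows that do not move let the fingers close. It gives the time, the measured TCP pose, the force, the opening and the grip force at its end, in the units of the state.
- robot.state(): the state, without advancing time (a new reading comes with each control period).
- robot.read_camera(name): name is "side" or "top" or "wrist"; returns the picture (400x640x3 uint8, red, green, blue); there is no depth.
- robot.get_calibration(name): a dict with "K" (3x3 intrinsics, pixels), "rvec" (rotation vector, rad) and "tvec" (3), from world to camera coordinates, as OpenCV has them. Camera axes: x right, y down, z forward; pixel columns grow to the right and rows downward; lengths in m; the calibration is good to about 2 mm. A picture is of the moment at which its call begins: read the wrist's pose just before it. get_calibration takes no time and is no camera call; for the wrist camera it gives the pose at the moment of the call.
- robot.close_job(): hands the job in; it is judged then, once.
The state is a dict: "t": time; "joint_positions": joint angles; "dq": joint speeds; "tau": joint torques, N m; "ee_pos": TCP position; "ee_rot": TCP orientation; "force": force on the tool from outside, world axes, zero at the start; "wrist_torque": the same for the moment, N m; "opening": opening from 0.0 (shut) to 1.0 (fully open); "gripper_force": force on a finger pad.
Only numpy, scipy, OpenCV 4.12 (cv2) and the standard library are available. Lean on these libraries where they do the work, as an engineer would, in place of code of your own. Each camera call takes 0.05 s, during which the arm holds its last target. There are 200 camera calls.

## Working session

There is one attempt and no reset: what is moved stays moved. The work goes in short steps, Python scripts to look and compute and a tool call to move; the robot and the scene stay as the last step left them, time stands still between calls to the robot, and variables do not carry over. Pictures are saved under pics/ and viewed, at most 10 in all, crops included, and the job is handed in when it is done.

Besides the shell and the picture viewer there is one more tool, called after "Call:" in YAML: its name, and indented under it one key for each argument. move_arm: Moves the arm, as the interface text tells. Shift numbers are shares of 0.02 m and turn numbers shares of 0.12 rad, none past 1 either way. Its arguments: {"type":"object","properties":{"moves":{"type":"array","items":{"type":"array","items":{"type":"array","items":{"type":"number","minimum":-1,"maximum":1}}}},"grip_force":{"type":"number"}},"required":["moves"]}

```bash
mkdir -p pics; cat > h.py <<'E'
import numpy as np,cv2
from station import robot
def snap(n,f):
    im=robot.read_camera(n); cv2.imwrite(f,im[:,:,::-1]); return im
def ray(c,u,v,z):
    R=cv2.Rodrigues(np.array(c["rvec"],float))[0];t=np.array(c["tvec"],float).ravel()
    d=R.T@np.linalg.inv(np.array(c["K"]))@np.array([u,v,1.]);o=-R.T@t
    return o+d*(z-o[2])/d[2]
def proj(c,p):
    return cv2.projectPoints(np.array([p],float),np.array(c["rvec"],float),np.array(c["tvec"],float),np.array(c["K"],float),None)[0].ravel()
E
python3 - <<'E'
from h import *
snap("top","pics/top.png");snap("side","pics/side.png")
s=robot.state();print(s)
E
```

```text
{'t': 0.1, 'joint_positions': array([-7.54604649e+01,  1.80011459e+01, -2.74817334e+00,  6.93411993e+01,
        1.60726581e-04,  9.00008144e+01]), 'dq': array([-0.01556208, -0.18386306,  0.26623098,  0.03167142,  0.06240897,
       -0.09736017]), 'tau': array([-1.07270909e-03, -5.40767920e+01,  3.40540445e+01,  1.12653949e-02,
       -1.77780971e-04, -1.20968656e-05]), 'ee_pos': array([ 0.15050234, -0.58029369,  0.24451274]), 'ee_rot': array([[ 9.67978212e-01,  2.51033912e-01, -3.93901793e-04],
       [ 2.51034221e-01, -9.67977003e-01,  1.52995515e-03],
       [ 2.78274954e-06, -1.57984608e-03, -9.99998752e-01]]), 'force': array([ 0.28202982,  0.60717824, -0.54108412]), 'wrist_torque': array([-0.02297736,  0.03281216, -0.01220023]), 'gripper_force': 0.0, 'opening': 1.0014259754323982}
```

View pics/top.png

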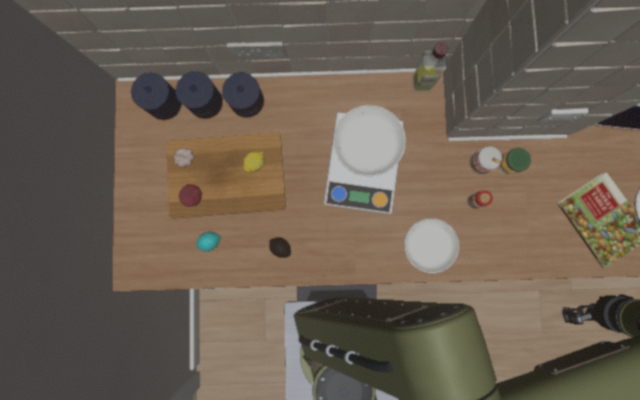

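View pics/side.png

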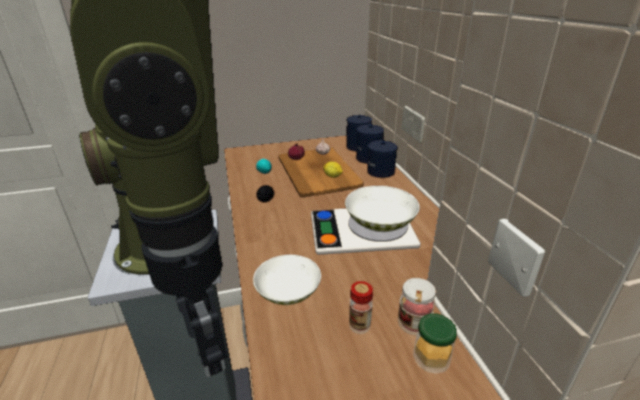

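The top picture shows three lemon-shaped things: yellow (254,161) on the board, teal (208,242) and black (280,247). The yellow one on the board is meant. There are two bowls: the large one on the scale (370,140) and a small one (432,246), so the large one is meant. The blue key is at (339,194) and the orange at (380,200). I'll confirm in an enlarged crop.

```bash
python3 - <<'E'
from h import *
im=cv2.imread("pics/top.png");cv2.imwrite("pics/crop.png",cv2.resize(im[100:225,220:420],None,fx=4,fy=4,interpolation=cv2.INTER_CUBIC))
c=robot.get_calibration("top")
for n,u,v,z in [("lemon",254,161,.0475),("blue",339,194,.028),("orange",380,200,.028),("bowlrim",370,140,.095),("onion",190,195,.05),("garlic",184,157,.05),("spice",482,199,.1),("smallbowl",432,246,.04),("bottle",440,50,.2),("canR",242,94,.1),("boardR",280,135,.02),("boardR2",284,208,.02)]: print(n,ray(c,u,v,z).round(3))
E
```

```text
lemon [0.558 0.234 0.048]
blue [ 0.456 -0.009  0.028]
orange [ 0.435 -0.127  0.028]
bowlrim [ 0.598 -0.099  0.095]
onion [0.464 0.419 0.05 ]
garlic [0.575 0.436 0.05 ]
spice [ 0.423 -0.399  0.1  ]
smallbowl [ 0.298 -0.268  0.04 ]
bottle [ 0.811 -0.284  0.2  ]
canR [0.741 0.257 0.1  ]
boardR [0.638 0.16  0.02 ]
boardR2 [0.421 0.153 0.02 ]
```

View pics/crop.png

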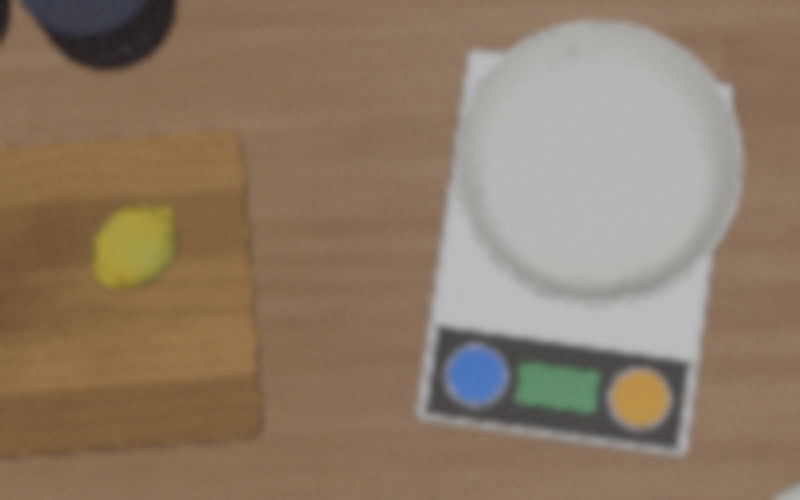

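The crop confirms the yellow lemon at (253.5,161.8), its long axis running up and to the right, and the large bowl centred at (370.5,140). The blue key is on the left and the orange on the right. Next I move above the blue key with the gripper shut.

Call:
move_arm:
  moves:
    - [[1, 1, 0, 0, -1], [1, 1, 0, 0, -1], [1, 1, 0, 0, -1], [1, 1, 0, 0, -1], [1, 1, 0, 0, -1], [1, 1, 0, 0, -1], [1, 1, 0, 0, -1], [1, 1, 0, 0, -1], [1, 1, 0, 0, -1], [1, 1, 0, 0, -1], [1, 1, 0, 0, -1], [1, 1, 0, 0, -1]]

```text
t: 1.1
ee_pos: [0.3912, -0.3395, 0.245]
ee_rot: [[0.968, 0.251, -0.0], [0.251, -0.968, 0.0], [-0.0, -0.001, -1.0]]
force: [0.2, -0.1, -0.4]
opening: 0.0
gripper_force: 0.0
```

Call:
move_arm:
  moves:
    - [[0, 1, 0, 0, -1], [0, 1, 0, 0, -1], [0, 1, 0, 0, -1], [0, 1, 0, 0, -1], [0, 1, 0, 0, -1], [0, 1, 0, 0, -1], [0, 1, 0, 0, -1], [0, 1, 0, 0, -1], [0, 1, 0, 0, -1], [0, 1, 0, 0, -1], [0, 1, 0, 0, -1], [0, 1, 0, 0, -1]]

```text
t: 2.1
ee_pos: [0.3902, -0.0998, 0.2451]
ee_rot: [[0.968, 0.251, -0.0], [0.251, -0.968, 0.0], [-0.0, -0.0, -1.0]]
force: [0.2, 0.6, 0.1]
opening: 0.003
gripper_force: 0.0
```

```bash
python3 - <<'E'
from h import *
c=robot.get_calibration("wrist");im=snap("wrist","pics/w1.png")
s=robot.state();print(s["t"],s["ee_pos"],s["ee_rot"].round(2).tolist(),s["opening"])
for p in [(.456,-.009,.028),(.435,-.127,.028),(.598,-.099,.095),(.558,.234,.0475)]: print(proj(c,p))
E
```

```text
2.15 [ 0.38987689 -0.09718966  0.24499343] [[0.97, 0.25, -0.0], [0.25, -0.97, 0.0], [-0.0, -0.0, -1.0]] -0.004684067231687539
[240.61278462  74.39183843]
[358.92532509 129.94139082]
[ 400.3922452  -121.06408721]
[ -72.67024614 -161.57289062]
```

View pics/w1.png

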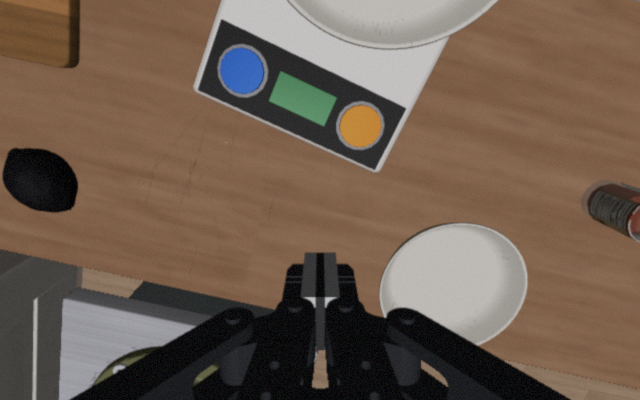

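The wrist picture shows the blue key at (242,70) and the orange at (360,125).

```bash
python3 - <<'E'
from h import *
c=robot.get_calibration("wrist")
for u,v in [(242,70.5),(360,125.5)]: print(ray(c,u,v,.028))
E
```

```text
[ 0.45904945 -0.00630502  0.028     ]
[ 0.43892504 -0.12356496  0.028     ]
```

Call:
move_arm:
  moves:
    - [[0.68, 0.94, 0, 0, -1], [0.68, 0.94, 0, 0, -1], [0.68, 0.94, 0, 0, -1], [0.68, 0.94, 0, 0, -1], [0.68, 0.94, -1, 0, -1], [0, 0, -1, 0, -1], [0, 0, -1, 0, -1], [0, 0, -1, 0, -1], [0, 0, -1, 0, -1], [0, 0, -1, 0, -1], [0, 0, -1, 0, -1], [0, 0, -1, 0, -1]]

```text
t: 3.15
ee_pos: [0.4583, -0.0069, 0.0842]
ee_rot: [[0.968, 0.251, -0.0], [0.251, -0.968, -0.0], [-0.0, -0.0, -1.0]]
force: [0.3, 0.2, -0.0]
opening: -0.002
gripper_force: 0.0
```

Call:
move_arm:
  moves:
    - [[0, 0, -0.8, 0, -1], [0, 0, -0.2, 0, -1], [0, 0, 0, 0, -1], [0, 0, 0, 0, -1]]

```text
t: 3.48
ee_pos: [0.4587, -0.0068, 0.0656]
ee_rot: [[0.968, 0.251, -0.0], [0.251, -0.968, 0.0], [-0.0, -0.0, -1.0]]
force: [-0.6, 0.4, 0.1]
opening: 0.003
gripper_force: 0.0
```

Call:
move_arm:
  moves:
    - [[0, 0, -0.3, 0, -1], [0, 0, -0.3, 0, -1], [0, 0, -0.25, 0, -1], [0, 0, -0.1, 0, -1], [0, 0, -0.05, 0, -1], [0, 0, -0.05, 0, -1], [0, 0, 0, 0, -1]]

```text
t: 4.07
ee_pos: [0.4586, -0.0068, 0.0442]
ee_rot: [[0.968, 0.251, -0.0], [0.251, -0.968, 0.0], [-0.0, -0.0, -1.0]]
force: [0.2, -0.5, 0.2]
opening: 0.002
gripper_force: 0.0
```

Call:
move_arm:
  moves:
    - [[0, 0, -0.05, 0, -1], [0, 0, -0.05, 0, -1], [0, 0, 0, 0, -1]]

```text
t: 4.32
ee_pos: [0.4586, -0.0068, 0.0422]
ee_rot: [[0.968, 0.251, -0.0], [0.251, -0.968, 0.0], [-0.0, -0.0, -1.0]]
force: [-0.7, 0.1, 0.5]
opening: 0.001
gripper_force: 0.0
```

Call:
move_arm:
  moves:
    - [[0, 0, -0.05, 0, -1], [0, 0, 0, 0, -1]]

```text
t: 4.48
ee_pos: [0.4587, -0.0068, 0.0415]
ee_rot: [[0.968, 0.251, 0.0], [0.251, -0.968, -0.0], [0.0, 0.0, -1.0]]
force: [-1.9, 0.2, 4.8]
opening: -0.002
gripper_force: 2.5
```

Call:
move_arm:
  moves:
    - [[0, 0, -0.03, 0, -1], [0, 0, 0, 0, -1]]

```text
t: 4.65
ee_pos: [0.4587, -0.0068, 0.041]
ee_rot: [[0.968, 0.251, 0.0], [0.251, -0.968, 0.0], [0.0, 0.0, -1.0]]
force: [-2.8, 0.0, 6.1]
opening: 0.0
gripper_force: 3.2
```

Call:
move_arm:
  moves:
    - [[0, 0, -0.05, 0, -1], [0, 0, 0, 0, -1], [0, 0, 0, 0, -1]]

```text
t: 4.9
ee_pos: [0.4588, -0.0068, 0.0405]
ee_rot: [[0.968, 0.251, 0.0], [0.251, -0.968, 0.0], [0.0, 0.0, -1.0]]
force: [-3.2, -0.3, 12.5]
opening: -0.0
gripper_force: 5.7
```

Call:
move_arm:
  moves:
    - [[0, 0, 0, 0, -1], [0, 0, 0, 0, -1], [0, 0, 0, 0, -1], [0, 0, 0, 0, -1], [0, 0, 0, 0, -1], [0, 0, 0, 0, -1]]

```text
t: 5.4
ee_pos: [0.4588, -0.0068, 0.0405]
ee_rot: [[0.968, 0.251, 0.0], [0.251, -0.968, 0.0], [0.0, 0.0, -1.0]]
force: [-3.1, 0.2, 10.3]
opening: -0.005
gripper_force: 5.6
```

Call:
move_arm:
  moves:
    - [[0, 0, 0.3, 0, -1], [0, 0, 1, 0, -1], [0, 0, 1, 0, -1], [0, 0, 1, 0, -1], [0, 1, 1, 0, -1], [0, 1, 1, 0, 1], [0, 1, 1, 0, 1], [0, 1, 1, 0, 1], [0, 1, 1, 0, 1], [0, 1, 0.5, 0, 1], [0, 1, 0, 0, 1], [0, 1, 0, 0, 1]]

```text
t: 6.4
ee_pos: [0.4636, 0.1377, 0.216]
ee_rot: [[0.961, 0.276, -0.003], [0.276, -0.961, 0.016], [0.001, -0.016, -1.0]]
force: [0.1, -0.3, 0.1]
opening: 0.977
gripper_force: 0.0
```

Call:
move_arm:
  moves:
    - [[0, 1, 0, 0, 1], [0, 1, 0, 0, 1], [0, 1, 0, 0, 1], [0, 0, 0, 0, 1], [0, 0, 0, 0, 1]]

```text
t: 6.82
ee_pos: [0.472, 0.1682, 0.215]
ee_rot: [[0.95, 0.312, -0.014], [0.313, -0.949, 0.038], [-0.002, -0.041, -0.999]]
force: [-0.1, -0.5, -0.0]
opening: 1.002
gripper_force: 0.0
```

```bash
python3 - <<'E'
from h import *
c=robot.get_calibration("wrist");im=snap("wrist","pics/w2.png")
s=robot.state();print(s["t"],s["ee_pos"],s["joint_positions"],s["opening"])
hsv=cv2.cvtColor(im,cv2.COLOR_RGB2HSV)
m=cv2.inRange(hsv,(22,130,80),(38,255,255))
n,l,st,ce=cv2.connectedComponentsWithStats(m);i=1+st[1:,4].argmax()
pts=np.argwhere(l==i)[:,::-1].astype(np.float32);print(st[i],ce[i])
g=np.array([ray(c,u,v,.0475)[:2] for u,v in pts[::7]])
w,v=np.linalg.eigh(np.cov(g.T));mn,mx=g.min(0),g.max(0)
print(g.mean(0),np.sqrt(w)*4,v[:,1],np.degrees(np.arctan2(v[1,1],v[0,1])),ray(c,*ce[i],.0475))
E
```

```text
6.8667 [0.47190425 0.16799453 0.21513584] [ 18.12898809   8.27166301 -19.05614408  62.75901933   2.31824021
 179.93851857] 0.9974638852432687
[ 237    8   89   82 5583] [280.78201684  49.59430414]
[0.55855913 0.23471192] [0.05460639 0.07113935] [-0.69406415  0.71991316] 133.9526888270774 [0.55878534 0.23475822 0.0475    ]
```

View pics/w2.png

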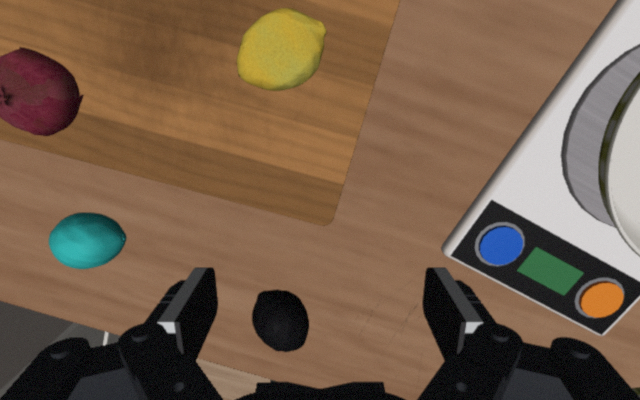

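The picture shows the lemon at (281,50), and the last joint is at its stop at 180°. I turn +120° to line the fingers up across the lemon, and shift toward it.

Call:
move_arm:
  moves:
    - [[0, 0, 0, 1, 1], [0, 0, 0, 1, 1], [0, 0, 0, 1, 1], [0, 0, 0, 1, 1], [0, 0, 0, 1, 1], [0, 0, 0, 1, 1], [0, 0, 0, 1, 1], [0, 0, 0, 1, 1], [0, 0, 0, 1, 1], [0, 0, 0, 1, 1], [0, 0, 0, 1, 1], [0, 0, 0, 1, 1]]

```text
t: 7.87
ee_pos: [0.4719, 0.1676, 0.2156]
ee_rot: [[-0.191, 0.981, -0.04], [0.982, 0.191, -0.008], [-0.001, -0.041, -0.999]]
force: [0.7, -0.5, -0.2]
opening: 0.997
gripper_force: 0.0
```

Call:
move_arm:
  moves:
    - [[0, 0, 0, 1, 1], [0, 0, 0, 1, 1], [0, 0, 0, 1, 1], [0, 0, 0, 1, 1], [0, 0, 0, 1, 1], [0, 0, 0, 0.4, 1], [0, 0, 0, 0, 1], [0, 0, 0, 0, 1]]

```text
t: 8.53
ee_pos: [0.4719, 0.1679, 0.2157]
ee_rot: [[-0.74, 0.672, -0.027], [0.673, 0.739, -0.031], [-0.0, -0.041, -0.999]]
force: [0.1, -0.6, 0.1]
opening: 0.997
gripper_force: 0.0
```

Call:
move_arm:
  moves:
    - [[0.87, 0.67, 0, -0.5, 1], [0.87, 0.67, 0, 0, 1], [0.87, 0.67, 0, 0, 1], [0.87, 0.67, 0, 0, 1], [0.87, 0.67, 0, 0, 1], [0, 0, -1, 0, 1], [0, 0, -1, 0, 1], [0, 0, -1, 0, 1], [0, 0, -1, 0, 1], [0, 0, -1, 0, 1], [0, 0, 0, 0, 1], [0, 0, 0, 0, 1]]

```text
t: 9.53
ee_pos: [0.5581, 0.2347, 0.1149]
ee_rot: [[-0.699, 0.715, -0.032], [0.715, 0.698, -0.03], [0.001, -0.043, -0.999]]
force: [-0.1, -0.1, 0.7]
opening: 1.002
gripper_force: 0.0
```

```bash
python3 - <<'E'
from h import *
c=robot.get_calibration("wrist");im=snap("wrist","pics/w3.png")
s=robot.state();print(s["t"],s["ee_pos"],s["ee_rot"].round(3).tolist(),s["joint_positions"])
E
```

```text
9.5833 [0.55917123 0.23512125 0.11616357] [[-0.699, 0.715, -0.029], [0.715, 0.698, -0.029], [-0.0, -0.041, -0.999]] [ 23.25415504  24.87652053 -10.17944395  57.13673537  -0.85812304
  68.92958521]
```

View pics/w3.png

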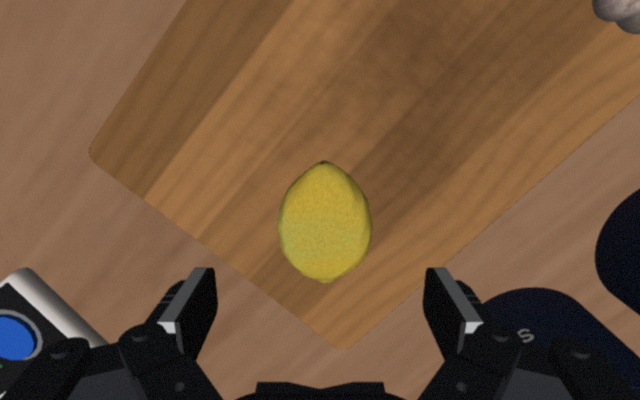

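The lemon is centred between the fingers at (325,222), with its long axis along the pads. I go down, close and lift.

```bash
python3 - <<'E'
from h import *
print(ray(robot.get_calibration("wrist"),325,222,.0475))
E
```

```text
[0.55812183 0.23594242 0.0475    ]
```

Call:
move_arm:
  moves:
    - [[0, 0, -1, 0, 1], [0, 0, -1, 0, 1], [0, 0, -1, 0, 1], [0, 0, -0.6, 0, 1], [0, 0, -0.2, 0, 1], [0, 0, 0, 0, 1], [0, 0, 0, 0, 1]]

```text
t: 10.17
ee_pos: [0.5599, 0.2357, 0.0409]
ee_rot: [[-0.7, 0.714, -0.028], [0.715, 0.699, -0.028], [-0.001, -0.039, -0.999]]
force: [0.6, 0.6, 0.2]
opening: 1.001
gripper_force: 0.0
```

Call:
move_arm:
  moves:
    - [[0, 0, -0.1, 0, 1], [0, 0, 0, 0, -1], [0, 0, 0, 0, -1], [0, 0, 0, 0, -1], [0, 0, 0, 0, -1], [0, 0, 0, 0, -1], [0, 0, 0, 0, -1], [0, 0, 0, 0, -1]]
  grip_force: 30

```text
t: 10.83
ee_pos: [0.5594, 0.2354, 0.0387]
ee_rot: [[-0.7, 0.714, -0.028], [0.714, 0.699, -0.029], [-0.001, -0.04, -0.999]]
force: [-1.3, -0.4, 5.6]
opening: 0.626
gripper_force: 30.7
```

Call:
move_arm:
  moves:
    - [[0, 0, 0.2, 0, -1], [0, 0, 0.5, 0, -1], [0, 0, 0.8, 0, -1], [0, 0, 1, 0, -1], [0, 0, 1, 0, -1], [0, 0, 1, 0, -1], [0, 0, 1, 0, -1], [0, 0, 1, 0, -1], [0, 0, 0, 0, -1]]

```text
t: 11.58
ee_pos: [0.5614, 0.2363, 0.1728]
ee_rot: [[-0.7, 0.714, -0.023], [0.714, 0.699, -0.026], [-0.003, -0.034, -0.999]]
force: [0.6, 0.8, -0.5]
opening: 0.624
gripper_force: 31.8
```

Call:
move_arm:
  moves:
    - [[0.1, -0.5, 0, 0, -1], [0.1, -1, 0, 0, -1], [0.1, -1, 0, 0, -1], [0.1, -1, 0, 0, -1], [0.1, -1, 0, 0, -1], [0.1, -1, 0, 0, -1], [0.1, -1, 0, 0, -1], [0.1, -1, 0, 0, -1], [0.1, -1, 0, 0, -1], [0.1, -1, 0, 0, -1], [0.1, -1, 0, 0, -1], [0.1, -1, 0, 0, -1]]

```text
t: 12.58
ee_pos: [0.5818, 0.0036, 0.1661]
ee_rot: [[-0.699, 0.714, -0.032], [0.715, 0.699, -0.029], [0.001, -0.043, -0.999]]
force: [0.6, -0.3, -1.1]
opening: 0.622
gripper_force: 31.8
```

Call:
move_arm:
  moves:
    - [[0.1, -1, 0, 0, -1], [0.1, -1, 0, 0, -1], [0.1, -1, 0, 0, -1], [0.1, -1, 0, 0, -1], [0.1, -0.8, 0, 0, -1], [0.1, -0.4, 0, 0, -1], [0, 0, 0, 0, -1], [0, 0, 0, 0, -1], [0, 0, 0, 0, -1]]

```text
t: 13.33
ee_pos: [0.5946, -0.098, 0.1671]
ee_rot: [[-0.7, 0.713, -0.03], [0.714, 0.699, -0.028], [0.001, -0.041, -0.999]]
force: [0.1, -0.2, -1.6]
opening: 0.621
gripper_force: 31.8
```

```bash
python3 - <<'E'
from h import *
c=robot.get_calibration("wrist");im=snap("wrist","pics/w4.png")
s=robot.state();print(s["t"],s["ee_pos"],s["ee_rot"].round(3).tolist(),s["opening"],s["gripper_force"])
th=np.linspace(0,2*np.pi,60)
o=im[:,:,::-1].copy()
for t in th:
    u,v=proj(c,(.598+.1*np.cos(t),-.099+.1*np.sin(t),.095)); cv2.circle(o,(int(u),int(v)),2,(0,0,255),-1)
cv2.imwrite("pics/w4.png",o)
E
```

```text
13.3833 [ 0.59473356 -0.09775341  0.16733856] [[-0.7, 0.713, -0.03], [0.714, 0.7, -0.028], [0.001, -0.041, -0.999]] 0.6212210011800562 31.789742216351442
```

View pics/w4.png

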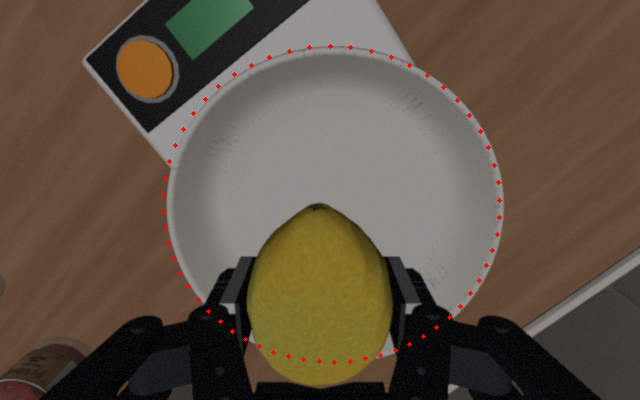

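The red rim model fits the bowl to within a few pixels, and the lemon is held above it. Now I lower it.

Call:
move_arm:
  moves:
    - [[0.15, 0, -0.5, 0, -1], [0, 0, -1, 0, -1], [0, 0, -1, 0, -1], [0, 0, -1, 0, -1], [0, 0, -0.8, 0, -1], [0, 0, -0.4, 0, -1], [0, 0, -0.2, 0, -1], [0, 0, 0, 0, -1], [0, 0, 0, 0, -1]]

```text
t: 14.13
ee_pos: [0.5986, -0.0984, 0.0702]
ee_rot: [[-0.7, 0.714, -0.028], [0.714, 0.699, -0.029], [-0.001, -0.04, -0.999]]
force: [-0.6, -0.8, -0.4]
opening: 0.625
gripper_force: 31.8
```

Call:
move_arm:
  moves:
    - [[0, 0, -0.1, 0, -1], [0, 0, -0.1, 0, -1], [0, 0, 0, 0, -1]]

```text
t: 14.38
ee_pos: [0.5984, -0.0987, 0.0661]
ee_rot: [[-0.7, 0.714, -0.028], [0.714, 0.699, -0.029], [-0.001, -0.04, -0.999]]
force: [-0.1, 0.2, -1.1]
opening: 0.62
gripper_force: 31.8
```

Call:
move_arm:
  moves:
    - [[0, 0, -0.1, 0, -1], [0, 0, -0.1, 0, -1], [0, 0, 0, 0, -1]]

```text
t: 14.63
ee_pos: [0.5979, -0.0986, 0.0614]
ee_rot: [[-0.7, 0.714, -0.029], [0.714, 0.699, -0.029], [0.0, -0.041, -0.999]]
force: [-0.4, -0.6, -1.5]
opening: 0.623
gripper_force: 31.8
```

Call:
move_arm:
  moves:
    - [[0, 0, -0.05, 0, -1], [0, 0, 0, 0, -1]]

```text
t: 14.8
ee_pos: [0.598, -0.0987, 0.0605]
ee_rot: [[-0.7, 0.714, -0.029], [0.714, 0.699, -0.029], [0.0, -0.041, -0.999]]
force: [-0.3, -0.2, -1.4]
opening: 0.621
gripper_force: 31.8
```

Call:
move_arm:
  moves:
    - [[0, 0, -0.05, 0, -1], [0, 0, 0, 0, -1]]

```text
t: 14.97
ee_pos: [0.598, -0.0987, 0.0596]
ee_rot: [[-0.7, 0.714, -0.029], [0.714, 0.699, -0.029], [-0.0, -0.041, -0.999]]
force: [0.2, 0.1, -0.8]
opening: 0.62
gripper_force: 31.8
```

Call:
move_arm:
  moves:
    - [[0, 0, -0.05, 0, -1], [0, 0, 0, 0, -1]]

```text
t: 15.13
ee_pos: [0.598, -0.0986, 0.0585]
ee_rot: [[-0.7, 0.714, -0.029], [0.714, 0.699, -0.029], [-0.0, -0.041, -0.999]]
force: [0.3, 0.7, -2.1]
opening: 0.623
gripper_force: 31.8
```

Call:
move_arm:
  moves:
    - [[0, 0, -0.05, 0, -1], [0, 0, 0, 0, -1]]

```text
t: 15.3
ee_pos: [0.5982, -0.0987, 0.0583]
ee_rot: [[-0.7, 0.714, -0.029], [0.714, 0.699, -0.029], [-0.001, -0.041, -0.999]]
force: [-0.5, -0.1, 3.4]
opening: 0.62
gripper_force: 32.1
```

Call:
move_arm:
  moves:
    - [[0, 0, -0.04, 0, -1], [0, 0, 0, 0, -1]]

```text
t: 15.47
ee_pos: [0.5982, -0.0987, 0.0582]
ee_rot: [[-0.7, 0.714, -0.028], [0.714, 0.699, -0.029], [-0.001, -0.041, -0.999]]
force: [-4.0, 0.6, 9.3]
opening: 0.623
gripper_force: 32.5
```

Contact with the bowl floor, so I back off slightly and open partway.

Call:
move_arm:
  moves:
    - [[0, 0, 0.06, 0, -1], [0, 0, 0, 0, 0.35], [0, 0, 0, 0, 0.45], [0, 0, 0, 0, 0.55], [0, 0, 0, 0, 0.55], [0, 0, 0, 0, 0.55]]

```text
t: 15.97
ee_pos: [0.598, -0.0986, 0.0579]
ee_rot: [[-0.7, 0.714, -0.029], [0.714, 0.699, -0.029], [-0.0, -0.041, -0.999]]
force: [0.2, -0.0, 0.2]
opening: 0.772
gripper_force: 0.0
```

Call:
move_arm:
  moves:
    - [[0, 0, 0.2, 0, 0.55], [0, 0, 0.5, 0, 0.6], [0, 0, 0.5, 0, 0.7], [0, 0, 1, 0, 0.7], [0, 0, 1, 0, 0.7], [0, 0, 1, 0, 0.7], [0, 0, 1, 0, 0.7], [0, 0, 1, 0, 0.7], [0, 0, 0, 0, 0.7], [0, 0, 0, 0, 0.7]]

```text
t: 16.8
ee_pos: [0.5994, -0.0988, 0.1846]
ee_rot: [[-0.7, 0.714, -0.025], [0.714, 0.699, -0.029], [-0.004, -0.038, -0.999]]
force: [-1.0, -0.9, -0.6]
opening: 0.855
gripper_force: 0.0
```

```bash
python3 - <<'E'
from h import *
c=robot.get_calibration("wrist");im=snap("wrist","pics/w5.png")
s=robot.state();print(s["t"],s["ee_pos"],s["joint_positions"])
E
```

```text
16.85 [ 0.59854264 -0.09871272  0.18316147] [-8.38900249 21.4528609  -6.04881879 63.79638362 -1.8685942  37.23352506]
```

View pics/w5.png

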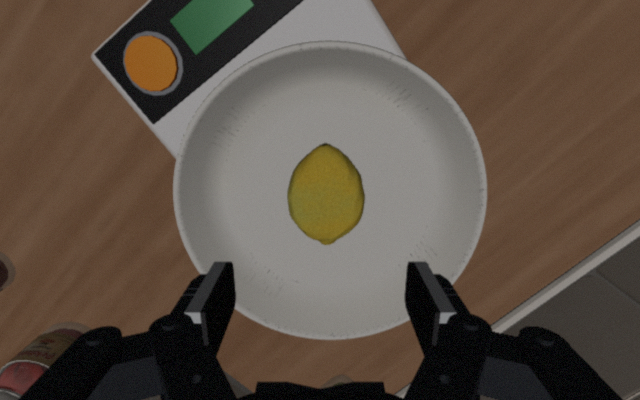

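The lemon lies at (326,194) near the middle of the bowl floor, let go. Next is the orange key, seen at (151,63).

```bash
python3 - <<'E'
from h import *
print(ray(robot.get_calibration("wrist"),151,63.5,.028))
E
```

```text
[ 0.43844226 -0.125811    0.028     ]
```

Call:
move_arm:
  moves:
    - [[-1, -0.16, 0, 0, -1], [-1, -0.16, 0, 0, -1], [-1, -0.16, 0, 0, -1], [-1, -0.16, 0, 0, -1], [-1, -0.16, 0, 0, -1], [-1, -0.16, 0, 0, -1], [-1, -0.16, 0, 0, -1], [-1, -0.16, 0, 0, -1], [0, 0, 0, 0, -1], [0, 0, 0, 0, -1]]

```text
t: 17.68
ee_pos: [0.4368, -0.1242, 0.1815]
ee_rot: [[-0.699, 0.714, -0.03], [0.715, 0.699, -0.028], [0.001, -0.041, -0.999]]
force: [0.4, -0.0, 0.4]
opening: 0.004
gripper_force: 0.0
```

Call:
move_arm:
  moves:
    - [[0.1, -0.05, -1, 0, -1], [0, 0, -1, 0, -1], [0, 0, -1, 0, -1], [0, 0, -1, 0, -1], [0, 0, -1, 0, -1], [0, 0, -0.8, 0, -1], [0, 0, -0.4, 0, -1], [0, 0, -0.2, 0, -1], [0, 0, 0, 0, -1], [0, 0, 0, 0, -1]]

```text
t: 18.52
ee_pos: [0.4408, -0.1253, 0.0545]
ee_rot: [[-0.7, 0.714, -0.028], [0.714, 0.699, -0.029], [-0.001, -0.04, -0.999]]
force: [-0.4, -0.0, 0.3]
opening: -0.001
gripper_force: 0.0
```

Call:
move_arm:
  moves:
    - [[0, 0, -0.1, 0, -1], [0, 0, -0.1, 0, -1], [0, 0, -0.05, 0, -1], [0, 0, 0, 0, -1]]

```text
t: 18.85
ee_pos: [0.4402, -0.1253, 0.0493]
ee_rot: [[-0.7, 0.714, -0.029], [0.714, 0.699, -0.029], [-0.001, -0.041, -0.999]]
force: [0.6, 0.3, -0.2]
opening: 0.006
gripper_force: 0.0
```

Call:
move_arm:
  moves:
    - [[-0.05, 0, -0.1, 0, -1], [0, 0, -0.1, 0, -1], [0, 0, -0.1, 0, -1], [0, 0, 0, 0, -1]]

```text
t: 19.18
ee_pos: [0.4387, -0.1252, 0.0427]
ee_rot: [[-0.7, 0.714, -0.03], [0.714, 0.699, -0.029], [0.0, -0.041, -0.999]]
force: [0.0, -0.7, -0.2]
opening: 0.001
gripper_force: 0.0
```

Call:
move_arm:
  moves:
    - [[0, 0, -0.05, 0, -1], [0, 0, 0, 0, -1]]

```text
t: 19.35
ee_pos: [0.439, -0.1252, 0.0421]
ee_rot: [[-0.7, 0.714, -0.029], [0.714, 0.699, -0.029], [-0.0, -0.041, -0.999]]
force: [-1.2, 0.7, 3.9]
opening: -0.002
gripper_force: 1.8
```

Call:
move_arm:
  moves:
    - [[0, 0, -0.04, 0, -1], [0, 0, 0, 0, -1]]

```text
t: 19.52
ee_pos: [0.439, -0.1252, 0.0414]
ee_rot: [[-0.7, 0.714, -0.029], [0.714, 0.699, -0.029], [-0.0, -0.041, -0.999]]
force: [-2.1, 0.3, 5.4]
opening: -0.001
gripper_force: 2.7
```

Call:
move_arm:
  moves:
    - [[0, 0, -0.05, 0, -1], [0, 0, 0, 0, -1], [0, 0, 0, 0, -1]]

```text
t: 19.77
ee_pos: [0.4391, -0.1252, 0.0407]
ee_rot: [[-0.7, 0.714, -0.029], [0.714, 0.699, -0.029], [-0.0, -0.041, -0.999]]
force: [-1.4, 1.6, 7.3]
opening: 0.0
gripper_force: 3.8
```

Call:
move_arm:
  moves:
    - [[0, 0, -0.01, 0, -1], [0, 0, 0, 0, -1], [0, 0, 0, 0, -1], [0, 0, 0, 0, -1], [0, 0, 0, 0, -1], [0, 0, 0, 0, -1], [0, 0, 0, 0, -1]]

```text
t: 20.35
ee_pos: [0.4391, -0.1252, 0.0406]
ee_rot: [[-0.7, 0.714, -0.029], [0.714, 0.699, -0.029], [-0.0, -0.041, -0.999]]
force: [-2.8, 0.8, 8.7]
opening: -0.001
gripper_force: 4.3
```

Call:
move_arm:
  moves:
    - [[0, 0, 0.3, 0, -1], [0, 0, 1, 0, -1], [0, 0, 1, 0, -1], [0, 0, 1, 0, -1], [0, 0, 1, 0, -1], [0, 0, 1, 0, -1], [0, 0, 1, 0, 1], [0, 0, 0.5, 0, 1], [0, 0, 0, 0, 1], [0, 0, 0, 0, 1]]

```text
t: 21.18
ee_pos: [0.4393, -0.1253, 0.176]
ee_rot: [[-0.7, 0.714, -0.028], [0.714, 0.699, -0.029], [-0.001, -0.04, -0.999]]
force: [0.0, 0.0, -0.6]
opening: 0.562
gripper_force: 0.0
```

```bash
python3 -c "
from station import robot
print(robot.close_job())"
```

```text
the job is handed in; nothing more can be done
None
```

I pressed the blue tare key (about 10 N), laid the lemon in the bowl and let go, then pressed the orange key (about 8.7 N), and handed the job in at about 21 s; no verdict came back.

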